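# Hang the eyed scraper on the free peg

### The arm

A 7-joint arm with a two-finger parallel gripper is mounted at the origin on the work surface. World frame = base frame: x ahead of the robot, y to its left, z up, the work surface at z = 0. Lengths are in m, angles in rad, forces in N, time in s.
With the tool pointing down it reaches from about 0.4 to 0.85 m from the base axis. Payload 4.5 kg.
Tool frame: the origin (TCP) lies between the finger pads; the fingertips stand 11 mm ahead of it and the grasp point (between the pads) lies 8 mm behind it (r.nose_length is the distance from the TCP to the fingertips, in m); z points along the fingers, y is the line along which they close (so a half turn about z gives the same grasp; the last joint's range is limited). The gripper opens to 88 mm and grips with 3 to 60 N. Pads are 18 mm wide; open, the fingers measure 123 mm over their backs; the gripper's body (75 mm by 187 mm) begins 45 mm behind the grasp point.
Start: joints at [1.306, 0.689, -0.195, 1.565, 0.157, 0.902, -0.215], TCP at [0.184, -0.597, 0.25] pointing down, gripper open.
Joint ranges: [-3.01, 3.01], [-0.46, 2.08], [-1.47, 1.51], [0.13, 2.56], [-1, 4.14], [0.04, 2.09], [-2.66, 2.66]. Speed limits (rad/s): [2.57, 2.57, 3.14, 3.14, 3.14, 3.14, 3.14].

### API

Orientations are given as a unit quaternion [x, y, z, w].
In Python, from plant import get_state, snapshot, camera_model, r gives the robot as it stands.
- The arm moves only by the shell command python3 -m inch 'ROWS' [FORCE]. ROWS is text: rows parted by semicolons, each of 7 numbers parted by spaces: the opening, from -1 (shut) to 1 (fully open), then the shift along the tool's x, y, z in m, then the turn, a rotation vector about the tool's x, y, z in rad. A call has 1 to 20 rows; each row shifts and turns the commanded pose from where the row before left it, along the tool's axes as they then stand; what a row does not reach is not made up. A row lasts 1/12 s, in which the tool goes at most 41.7 mm and 7.16 degrees, less where a joint would pass 70% of its speed; a pose out of reach is approached as far as the arm can. A call is refused whole if a number of a shift passes 0.0417 or a number of a turn 0.125, either way. A call with a gripper value outside its range is refused whole. The fingers move at their own pace and stop on an object; FORCE is the grip in N (left out, the last holds). Time passes only in rows, so rows that do not move let the fingers close. It gives the time, the measured TCP pose, the force, the opening and the grip force at its end, in the units of the state.
- get_state(): the state, without advancing time (a new reading comes with each control period).
- snapshot(name): name is "scene" or "top" or "wrist"; returns (picture, depth): 420x560x3 uint8, red, green, blue; 420x560 float32, m along the optical axis (not along the pixel's ray), 0 where there is no reading.
- camera_model(name): a dict with "intrinsics" (3x3 intrinsics, pixels), "view" (4x4, takes a point from world to camera coordinates). Camera axes: x right, y down, z forward; pixel columns grow to the right and rows downward; lengths in m; the calibration is good to about 2 mm. A picture is of the moment at which its call begins: read the wrist's pose just before it. camera_model takes no time and is no camera call; for the wrist camera it gives the pose at the moment of the call.
- r.finish_job(): hands the job in; it is judged then, once.
The state is a dict: "clock": time; "q": joint angles; "qd": joint speeds; "joint_torque": joint torques, N m; "tool_pos": TCP position; "eef_rot": TCP orientation; "contact_force": force on the tool from outside, world axes, zero at the start; "moment": the same for the moment, N m; "opening": opening from 0.0 (shut) to 1.0 (fully open); "finger_force": force on a finger pad.
Only numpy, scipy, OpenCV 4.12 (cv2) and the standard library are available. Lean on these libraries where they do the work, as an engineer would, in place of code of your own. Each camera call takes 0.05 s, during which the arm holds its last target. There are 200 camera calls.

### The job

Two cleaned trimming scrapers stand side by side in the rack: take the wider one, with the big round eye through its blade, and hang it by this eye on the peg stand whose peg is still free, so that it hangs there still, held up by the peg alone. Leave the narrow solid scraper standing in the rack.

Things in the scene. Friction and masses are not known exactly. Their poses are not given: they have to be found in the camera images.
- scraper: Scraper to hang, about 0.19 kg: upright steel blade 70 wide, 100 tall, 4 mm thick with a 40 mm round eye; black grip bar 70 wide, 14 thick, 36 mm tall on top. Origin: eye's centre; blade's edge 66 mm below, grip bar 34 to 70 mm above. x: blade's normal (pinch the bar along x; both faces alike), y: width, z: up. Stands loose, 30 mm deep in a 7 mm groove along y; lifts straight out.
- free_stand: Fixed stand with the free peg. Origin on the table under the peg's middle. Peg: level 10 mm rod along x, axis 140 mm up; from x = -45 mm (free end towards the robot, 16 mm ball) to x = +45 mm (14 mm column, top 148 mm up). Base 130 (x) by 90 (y), 12 mm thick. A scraper hung on it has its eye's centre 15 mm below the peg's axis.
- plain_scraper: The other scraper, to be left: alike, but 50 mm wide and no eye; origin and axes alike (66 mm above the blade's edge, 70 mm below the top). Both stand in one fixed rack, 190 mm long along y, 90 mm in x, 40 mm high, groove floor 10 mm above the table; their centres about 98 mm apart along the groove, in either order.
- busy_stand: The other fixed peg stand, not to be used: size, origin and axes as the free one, but a dark steel spanner already hangs at the middle of its peg (35 mm wide in y, 20 to 148 mm above the table).

How it is judged:
At the end, for the whole second after the job is handed in: The eyed scraper hangs at rest on the free stand's peg, borne by it: eye's centre within 40 mm of the peg's middle along it, within 12 mm sideways, 7 to 25 mm below its axis; blade upright within 17 degrees, within 40 of square to the peg; the solid scraper within 30 mm of where it stood (x of scraper in the frame of free_stand between -0.04 and 0.04 m and y of scraper in the frame of free_stand between -0.012 and 0.012 m and z of scraper in the frame of free_stand between 0.115 and 0.133 m and angle between the x axis of scraper and the x axis of free_stand, either way round below 0.7 rad and angle between scraper's own z axis and vertical below 0.3 rad and contact force between scraper and free_stand above 0.4 N and linear speed of scraper below 0.05 m/s and angular speed of scraper below 0.5 rad/s and distance of plain_scraper from where it was at the start of the episode below 0.03 m); the robot touches nothing.
It fails at once if the solid scraper is moved more than 30 mm from its place (distance of plain_scraper from where it was at the start of the episode above 0.03 m).
It also fails if it takes over 48 s, if anything falls off the work surface, if the arm or the gripper's body presses on something with over 40 N, if the wrist force passes 120 N, or if a joint passes its speed limit or range.

## Working session

There is one attempt and no reset: what is moved stays moved. The work goes in short steps, Python scripts to look and compute and a shell command to move; the robot and the scene stay as the last step left them, time stands still between calls to the robot, and variables do not carry over. Pictures are saved under pics/ and viewed, at most 10 in all, crops included, and the job is handed in when it is done.

```bash
ls; mkdir -p pics
python3 - <<'E'
from plant import get_state, snapshot, camera_model, r
import cv2,numpy as np
for n in("scene","top"):
    p,d=snapshot(n); cv2.imwrite(f"pics/{n}0.png",p[:,:,::-1]); np.save(f"{n}0.npy",d); 
    m=camera_model(n); print(n,np.round(m["intrinsics"],1).tolist(),np.round(m["view"],3).tolist())
s=get_state();print(s["clock"],s["tool_pos"],s["eef_rot"],s["opening"])
E
```

```text
pics
scene [[474.3, 0.0, 273.7], [0.0, 474.3, 208.4], [0.0, 0.0, 1.0]] [[0.038, 0.999, -0.003, -0.026], [0.837, -0.034, -0.547, -0.414], [-0.547, 0.018, -0.837, 1.499], [0.0, 0.0, 0.0, 1.0]]
top [[529.8, 0.0, 278.2], [0.0, 529.8, 212.5], [0.0, 0.0, 1.0]] [[0.024, -1.0, -0.0, 0.004], [-0.987, -0.024, -0.161, 0.54], [0.161, 0.004, -0.987, 1.268], [0.0, 0.0, 0.0, 1.0]]
0.1 [ 0.18377218 -0.59681377  0.24900316] [ 9.88856500e-01  1.48869658e-01 -1.92412743e-04 -7.81818000e-04] 1.0009269206097726
```

View pics/scene0.png

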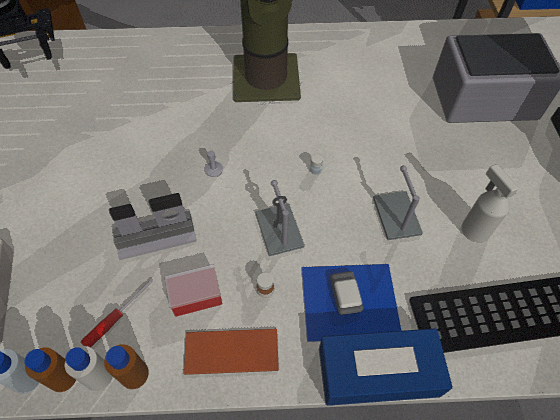

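View pics/top0.png

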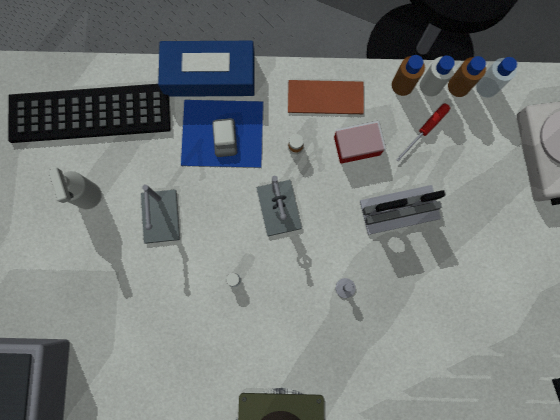

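The free stand is the left one in the top view (160,215), since the spanner hangs on the one at (280,205). The rack is at (400,208). The wider scraper is the left bar in the top view (392,205), with the eye's light spot in its shadow at (397,243). Next I'll measure both.

```bash
cat > h.py <<'E'
import numpy as np,cv2
from plant import get_state, snapshot, camera_model, r
def cloud(n,d,m=None):
    m=m or camera_model(n); K=m["intrinsics"];V=np.array(m["view"])
    v,u=np.mgrid[:d.shape[0],:d.shape[1]]
    P=np.stack([(u-K[0][2])/K[0][0]*d,(v-K[1][2])/K[1][1]*d,d],-1)
    W=(P-V[:3,3])@V[:3,:3]; W[d<=0]=np.nan
    return W
def rect(P):
    (c,s,a)=cv2.minAreaRect((P[:,:2]*1000).astype(np.float32)); return np.round(c,1),np.round(s,1),round(a,1)
E
python3 - <<'E'
from h import *
for n,boxes in (("top",dict(rack=(355,170,455,240),free=(135,175,190,250))),("scene",dict(rack=(100,180,205,260),free=(365,160,430,245)))):
    W=cloud(n,np.load(n+"0.npy"))
    for k,(a,b,c,d) in boxes.items():
        P=W[b:d,a:c].reshape(-1,3);P=P[~np.isnan(P).any(1)]
        for lo,hi in ([(.03,.045),(.135,.16)] if k=="rack" else [(.007,.018),(.125,.16)]):
            Q=P[(P[:,2]>lo)&(P[:,2]<hi)]
            # cluster by ximgproc-free: connected via label in image
            M=np.zeros(W.shape[:2],np.uint8);M[b:d,a:c]=((W[b:d,a:c,2]>lo)&(W[b:d,a:c,2]<hi))
            N,L,S,_=cv2.connectedComponentsWithStats(M)
            for i in range(1,N):
                if S[i,4]>25:
                    Q=W[L==i]; print(n,k,(lo,hi),S[i].tolist(),rect(Q),np.round(np.median(Q[:,2]),3))
E
```

```text
top rack (0.03, 0.045) [364, 194, 78, 30, 769] (array([ 561.9, -293.1]), array([ 44.3, 190.5]), 13.7) 0.039
top rack (0.135, 0.16) [423, 190, 23, 11, 143] (array([ 573. , -340.7]), array([14.3, 51.3]), 13.4) 0.145
top rack (0.135, 0.16) [377, 198, 31, 13, 196] (array([ 550. , -244.4]), array([15. , 69.5]), 13.9) 0.145
top free (0.007, 0.018) [141, 190, 39, 53, 1487] (array([529.4, 317.6]), array([130.8,  91.1]), 7.7) 0.012
top free (0.125, 0.16) [143, 185, 10, 45, 229] (array([528.3, 316.8]), array([102.5,  15.2]), 6.2) 0.144
scene rack (0.03, 0.045) [112, 212, 81, 34, 966] (array([ 563.2, -292. ]), array([ 47.7, 190.5]), 13.6) 0.039
scene rack (0.03, 0.045) [164, 214, 14, 5, 30] (array([ 534.4, -248.3]), array([10.5, 31.9]), 22.4) 0.039
scene rack (0.135, 0.16) [149, 193, 32, 13, 224] (array([ 552.1, -243.5]), array([16.7, 69.1]), 12.5) 0.144
scene rack (0.135, 0.16) [109, 204, 23, 11, 167] (array([ 575.2, -339.4]), array([15.1, 49.5]), 13.5) 0.144
scene free (0.007, 0.018) [373, 191, 50, 49, 1411] (array([532.4, 318.8]), array([133.1,  91.7]), 7.2) 0.012
scene free (0.125, 0.16) [400, 165, 20, 41, 222] (array([532.4, 318.6]), array([102.9,  16.2]), 6.4) 0.144
```

```bash
cat >> h.py <<'E'
from scipy.spatial.transform import Rotation as R
def go(x,y,z,psi):  # remaining shift in tool axes (mm) and yaw turn about tool z (rad); psi = world yaw of tool x, tool down
    s=get_state(); A=R.from_quat(s["eef_rot"]); p=np.array(s["tool_pos"])
    goal=R.from_euler('z',psi,degrees=True)*R.from_euler('x',np.pi)
    print("t",round(s["clock"],2),"p",np.round(p*1000,1),"shift",np.round(A.inv().apply(np.array([x,y,z])-p)*1000,1),"turn",np.round((A.inv()*goal).as_rotvec(),3),"F",np.round(s["contact_force"],1),"open",round(s["opening"],3),"grip",np.round(s["finger_force"],1))
E
Z=$(printf '0')
python3 -m inch '1 .0284 -.0143 0 0 0 0;1 .0284 -.0143 0 0 0 0;1 .0284 -.0143 0 0 0 0;1 .0284 -.0143 0 0 0 0;1 .0284 -.0143 0 0 0 0;1 .0284 -.0143 0 0 0 0;1 .0284 -.0143 0 0 0 0;1 .0284 -.0143 0 0 0 0;1 .0284 -.0143 0 0 0 0;1 .0284 -.0143 0 0 0 0;1 .0284 -.0143 0 0 0 0;1 .0284 -.0143 0 0 0 0;1 .0284 -.0143 0 0 0 0;1 .0284 -.0143 0 0 0 0;1 .0284 -.0143 0 0 0 0;1 .0284 -.0143 0 0 0 0;1 0 0 0 0 0 0'
python3 -m inch '.2 0 0 0 0 0 -.12;.2 0 0 0 0 0 -.12;.2 0 0 0 0 0 -.12;.2 0 0 0 0 0 -.12;.2 0 0 0 0 0 -.12;.2 0 0 0 0 0 -.12;.2 0 0 0 0 0 -.12;.2 0 0 0 0 0 -.12;.2 0 0 0 0 0 -.12;.2 0 0 0 0 0 -.12;.2 0 0 0 0 0 -.12;.2 0 0 0 0 0 -.12;.2 0 0 0 0 0 -.066;.2 0 0 0 0 0 0;.2 0 0 0 0 0 0'
python3 - <<'E'
from h import *
go(.551,-.244,.124,103.4)
p,d=snapshot("wrist");cv2.imwrite("pics/w1.png",p[:,:,::-1])
W=cloud("wrist",d); M=((W[...,2]>.135)&(W[...,2]<.16)).astype(np.uint8)
N,L,S,_=cv2.connectedComponentsWithStats(M)
for i in range(1,N):
    if S[i,4]>200: print(S[i].tolist(),rect(W[L==i]),np.median(W[L==i][:,2]))
E
```

```text
clock: 1.52
tool_pos: [0.5564, -0.237, 0.2494]
eef_rot: [0.988, 0.154, 0.003, -0.002]
contact_force: [1.6, 1.1, 0.1]
opening: 0.997
finger_force: 0.0
clock: 2.77
tool_pos: [0.5505, -0.2451, 0.2494]
eef_rot: [0.621, 0.784, -0.0, -0.0]
contact_force: [0.7, -0.1, -0.1]
opening: 0.604
finger_force: 0.0
t 2.77 p [ 550.5 -245.1  249.4] shift [  0.9   0.8 125.4] turn [-0.001 -0.001 -0.002] F [ 0.7 -0.1 -0.1] open 0.604 grip 0.0
[272, 161, 19, 91, 1676] (array([ 548.6, -243.1]), array([13.7, 68.9]), 13.6) 0.14597687276437715
[274, 290, 17, 34, 561] (array([ 569.4, -327.6]), array([13.4, 27. ]), 13.2) 0.14578525275991383
```

View pics/w1.png

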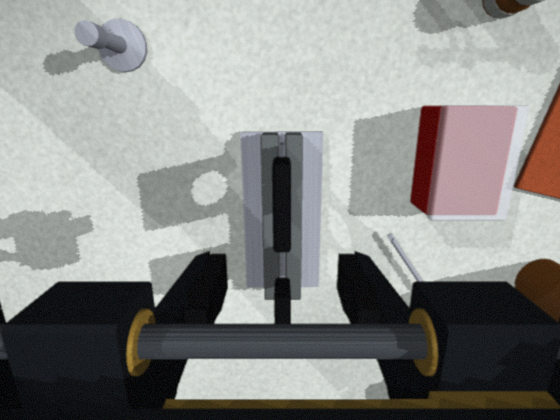

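The wider bar at (282,205) lies between the fingers, and the eye shows in its shadow at (210,188), so this is the right scraper. I'll descend and grip it.

```bash
python3 -m inch '.2 .001 0 .0157 0 0 0;.2 0 0 .0157 0 0 0;.2 0 0 .0157 0 0 0;.2 0 0 .0157 0 0 0;.2 0 0 .0157 0 0 0;.2 0 0 .0157 0 0 0;.2 0 0 .0157 0 0 0;.2 0 0 .0157 0 0 0;.2 0 0 0 0 0 0;.2 0 0 0 0 0 0' 25
python3 -m inch '-1 0 0 0 0 0 0;-1 0 0 0 0 0 0;-1 0 0 0 0 0 0;-1 0 0 0 0 0 0;-1 0 0 0 0 0 0;-1 0 0 0 0 0 0;-1 0 0 0 0 0 0;-1 0 0 0 0 0 0' 25
```

```text
clock: 3.65
tool_pos: [0.5503, -0.2438, 0.1237]
eef_rot: [0.62, 0.785, -0.0, -0.001]
contact_force: [-0.2, 0.8, 0.3]
opening: 0.6
finger_force: 0.0
clock: 4.32
tool_pos: [0.5507, -0.2441, 0.1244]
eef_rot: [0.62, 0.785, -0.0, 0.0]
contact_force: [-1.2, -0.3, 2.9]
opening: 0.156
finger_force: 25.0
```

```bash
python3 -m inch '-1 0 0 -.005 0 0 0;-1 0 0 -.008 0 0 0;-1 0 0 -.01 0 0 0;-1 0 0 -.01 0 0 0;-1 0 0 -.012 0 0 0;-1 0 0 -.015 0 0 0;-1 0 0 -.02 0 0 0;-1 0 0 -.02 0 0 0;-1 0 0 -.02 0 0 0;-1 0 0 -.02 0 0 0;-1 0 0 -.02 0 0 0;-1 0 0 -.02 0 0 0;-1 0 0 -.01 0 0 0;-1 0 0 0 0 0 0'
python3 - <<'E'
from h import *
W=np.concatenate([cloud(n,np.load(n+"0.npy"))[b].reshape(-1,3) for n,b in (("top",np.s_[175:250,135:190]),("scene",np.s_[160:245,365:430]))])
Q=W[(W[:,2]>.125)&(W[:,2]<.16)]
print("peg z max/med",np.percentile(Q[:,2],[10,50,90]),rect(Q))
d=np.array([np.cos(np.radians(7)),np.sin(np.radians(7))])
c=np.array([.531,.318]); print("pre",c-d*.1)
go(*(c-d*.1),.31,97.0)
E
```

```text
clock: 5.48
tool_pos: [0.552, -0.2439, 0.3173]
eef_rot: [0.62, 0.785, 0.001, 0.003]
contact_force: [-0.2, -0.1, -2.6]
opening: 0.158
finger_force: 25.0
peg z max/med [0.13958489 0.14389424 0.14798694] (array([530.4, 318. ]), array([106.9,  16.8]), 6.4)
pre [0.43174538 0.30581307]
t 5.48 p [ 552.  -243.9  317.3] shift [562.6  10.4   5.8] turn [0.005 0.003 0.112] F [-0.2 -0.1 -2.6] open 0.158 grip 25.0
```

```bash
python3 -m inch '-1 .015 .0005 0 0 0 0;-1 .025 .0005 0 0 0 0;-1 .032 .0005 0 0 0 0;-1 .032 .0005 0 0 0 0;-1 .032 .0005 0 0 0 0;-1 .032 .0005 0 0 0 0;-1 .032 .0005 0 0 0 0;-1 .032 .0005 0 0 0 0;-1 .032 .0005 0 0 0 0;-1 .032 .0005 0 0 0 0;-1 .032 .0005 0 0 0 0;-1 .032 .0005 0 0 0 0;-1 .032 .0005 0 0 0 0;-1 .032 .0005 0 0 0 0;-1 .032 .0005 0 0 0 0;-1 .032 .0005 0 0 0 0;-1 .032 .0005 0 0 0 0;-1 .025 .0005 0 0 0 0;-1 .015 .0005 0 0 0 0;-1 .003 .0005 0 0 0 0'
python3 -m inch '-1 0 0 0 0 0 .056;-1 0 0 0 0 0 .056;-1 0 0 0 0 0 0;-1 0 0 0 0 0 0'
python3 - <<'E'
from h import *
go(.4317,.3058,.31,97.0)
for n in("top","scene","wrist"):
    p,d=snapshot(n);cv2.imwrite(f"pics/{n}2.png",p[:,:,::-1]);np.save(n+"2.npy",d)
W=cloud("wrist",np.load("wrist2.npy"))
M=((W[...,2]>.125)&(W[...,2]<.16)).astype(np.uint8)
N,L,S,_=cv2.connectedComponentsWithStats(M)
for i in range(1,N):
    if S[i,4]>60: print(S[i].tolist(),rect(W[L==i]),np.median(W[L==i][:,2]))
E
```

```text
clock: 7.15
tool_pos: [0.4277, 0.3095, 0.3135]
eef_rot: [0.617, 0.787, 0.0, -0.001]
contact_force: [0.8, -0.7, -1.8]
opening: 0.159
finger_force: 25.0
clock: 7.48
tool_pos: [0.43, 0.3046, 0.3135]
eef_rot: [0.663, 0.749, -0.001, 0.0]
contact_force: [0.3, -0.0, -1.3]
opening: 0.157
finger_force: 25.0
t 7.48 p [430.  304.6 313.5] shift [1.  1.8 3.5] turn [-0.001  0.002  0.   ] F [ 0.3 -0.  -1.3] open 0.157 grip 25.0
[463, 0, 51, 12, 390] (array([582. , 480.4]), array([41.7,  8.2]), 6.6) 0.12896914196862702
[333, 176, 116, 20, 1390] (array([528.4, 319.5]), array([104.9,  15.5]), 6.8) 0.14480334087925054
```

View pics/wrist2.png

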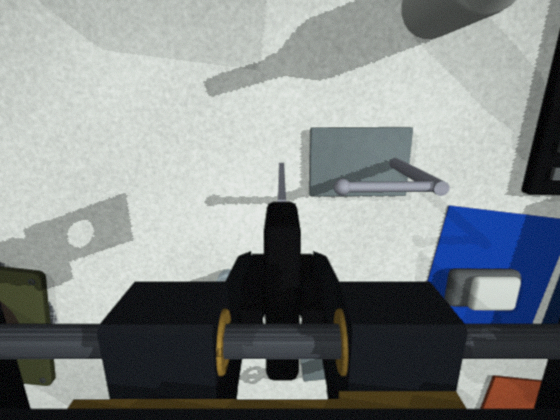

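View pics/scene2.png

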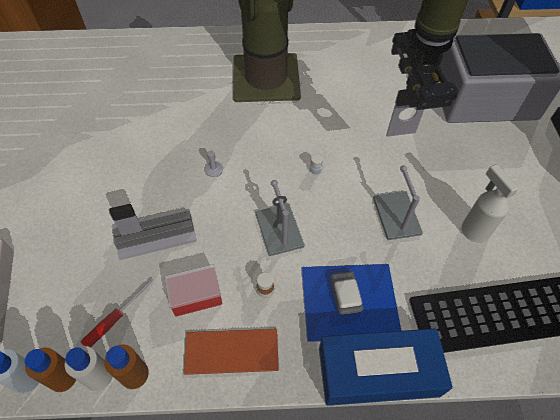

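Run:
```python
from h import *
W=cloud("scene",np.load("scene2.npy")); 
b=np.s_[85:140,380:460]; 
s=get_state();A=R.from_quat(s["eef_rot"]);p=np.array(s["tool_pos"])
T=A.inv().apply((W-p).reshape(-1,3)).reshape(W.shape)  # tool frame: x=width, y=normal, z=down
M=(abs(T[...,1])<.008)&(T[...,2]>.0)&(T[...,2]<.13)&(abs(T[...,0])<.06)
Q=T[M]; print(M.sum(),Q.min(0),Q.max(0),"blade normal offset",np.median(Q[Q[:,2]>.05][:,1]))
n=np.linalg.lstsq(np.c_[Q[Q[:,2]>.03][:,[0,2]],np.ones((Q[:,2]>.03).sum())],Q[Q[:,2]>.03][:,1],rcond=None)[0];print("tilt",n)
# hole: holes contour
m=M.astype(np.uint8); cs,h=cv2.findContours(m,cv2.RETR_CCOMP,cv2.CHAIN_APPROX_NONE)
V=np.array(camera_model("scene")["view"]);K=np.array(camera_model("scene")["intrinsics"])
for c,hh in zip(cs,h[0]):
    if len(c)>12:
        c=c[:,0].astype(float); 
        rays=np.c_[c,np.ones(len(c))]@np.linalg.inv(K).T@V[:3,:3]; o=-V[:3,:3].T@V[:3,3]
        y0=n[2]+n[1]*.05; ro=A.inv().apply(rays); oo=A.inv().apply(o-p); X=oo+ro*((y0-oo[1])/ro[:,1])[:,None]
        print("hole" if hh[3]>=0 else "outer",len(c),"min",X.min(0).round(4),"max",X.max(0).round(4),"mid",((X.min(0)+X.max(0))/2).round(4))
```

```text
728 [-0.03740812 -0.0046152   0.00010037] [0.03539383 0.00783141 0.11687856] blade normal offset 0.0018417595655836612
tilt [ 0.00228988 -0.00497344  0.00222806]
outer 167 min [-0.0386  0.002  -0.0022] max [0.0341 0.002  0.1148] mid [-0.0022  0.002   0.0563]
```

```bash
python3 -m inch '-1 .0025 .002 .015 0 0 0;-1 0 0 .015 0 0 0;-1 0 0 .015 0 0 0;-1 0 0 .015 0 0 0;-1 0 0 .015 0 0 0;-1 0 0 .015 0 0 0;-1 0 0 .015 0 0 0;-1 0 0 .015 0 0 0;-1 0 0 .0075 0 0 0;-1 0 0 0 0 0 0;-1 0 0 0 0 0 0'
python3 - <<'E'
from h import *
d=np.array([np.cos(np.radians(6.9)),np.sin(np.radians(6.9))]);c=np.array([.530,.3185])
go(*c,.186,97)
p,dd=snapshot("scene");cv2.imwrite("pics/s3.png",cv2.resize(p[80:250,340:480,::-1],None,fx=4,fy=3.5))
E
```

```text
clock: 8.55
tool_pos: [0.4316, 0.3088, 0.1867]
eef_rot: [0.663, 0.749, -0.0, -0.0]
contact_force: [0.3, -0.1, -2.7]
opening: 0.157
finger_force: 25.0
t 8.55 p [431.6 308.8 186.7] shift [-2.3 98.8  0.7] turn [-0.  0. -0.] F [ 0.3 -0.1 -2.7] open 0.157 grip 25.0
```

View pics/s3.png

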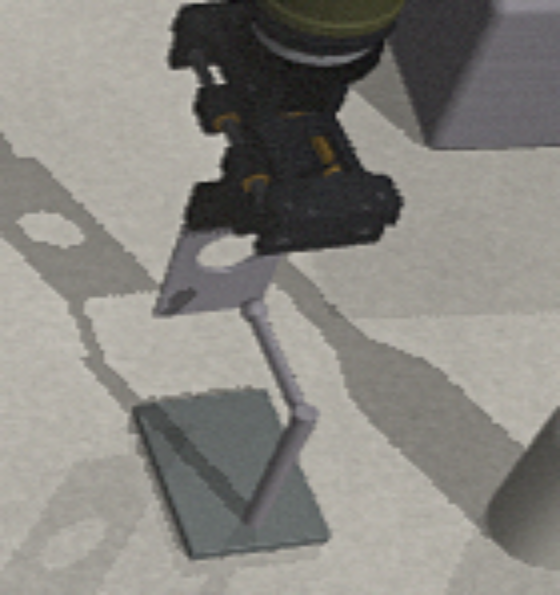

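The blade hangs square in front of the ball (255,310). The peg's line extended meets the eye's centre near (225,250), so I'll thread it on.

```bash
python3 -m inch '-1 -.0015 .005 0 0 0 0;-1 0 .008 0 0 0 0;-1 0 .008 0 0 0 0;-1 0 .008 0 0 0 0;-1 0 .008 0 0 0 0;-1 0 .008 0 0 0 0;-1 0 .008 0 0 0 0;-1 0 .008 0 0 0 0;-1 0 .008 0 0 0 0;-1 0 .008 0 0 0 0;-1 0 .008 0 0 0 0;-1 0 .008 0 0 0 0;-1 0 .005 0 0 0 0;-1 0 0 0 0 0 0;-1 0 0 0 0 0 0'
python3 - <<'E'
from h import *
go(.530,.3185,.172,97)
p,dd=snapshot("scene");cv2.imwrite("pics/s4.png",cv2.resize(p[80:250,340:480,::-1],None,fx=4,fy=3.5))
E
```

```text
clock: 9.85
tool_pos: [0.529, 0.3192, 0.1864]
eef_rot: [0.663, 0.749, -0.0, -0.0]
contact_force: [0.4, 0.2, -1.8]
opening: 0.158
finger_force: 25.0
t 9.85 p [529.  319.2 186.4] shift [-0.8  1.  14.4] turn [-0.  0. -0.] F [ 0.4  0.2 -1.8] open 0.158 grip 25.0
```

View pics/s4.png

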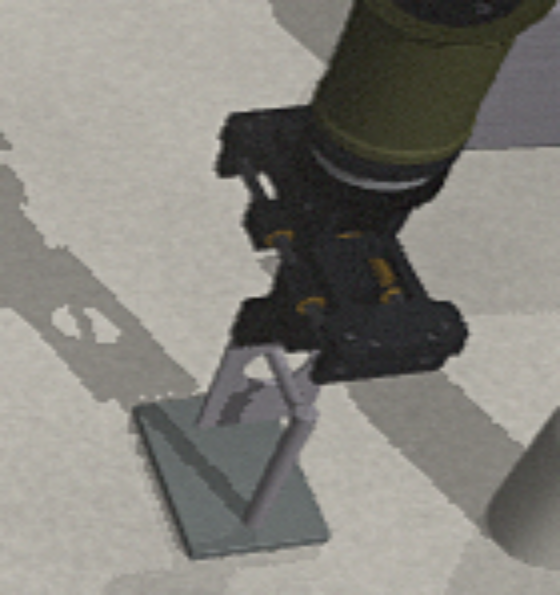

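The peg now runs through the eye at (270,370), with no contact force. I'll lower gently until the scraper seats.

```bash
python3 -m inch '-1 0 0 .003 0 0 0;-1 0 0 .003 0 0 0;-1 0 0 .002 0 0 0;-1 0 0 .002 0 0 0;-1 0 0 .001 0 0 0;-1 0 0 .001 0 0 0;-1 0 0 0 0 0 0;-1 0 0 0 0 0 0'; python3 -m inch '-1 0 0 .001 0 0 0;-1 0 0 0 0 0 0;-1 0 0 0 0 0 0'
```

```text
clock: 10.57
tool_pos: [0.529, 0.3192, 0.1746]
eef_rot: [0.663, 0.749, -0.0, 0.0]
contact_force: [-1.1, 0.5, -1.7]
opening: 0.161
finger_force: 25.0
clock: 10.82
tool_pos: [0.529, 0.3192, 0.1736]
eef_rot: [0.663, 0.749, -0.0, 0.0]
contact_force: [0.5, 0.6, -1.6]
opening: 0.158
finger_force: 25.0
```

```bash
python3 -m inch '-1 0 0 .001 0 0 0;-1 0 0 0 0 0 0;-1 0 0 0 0 0 0'; python3 -m inch '-1 0 0 .001 0 0 0;-1 0 0 0 0 0 0;-1 0 0 0 0 0 0'
```

```text
clock: 11.07
tool_pos: [0.5291, 0.3193, 0.1731]
eef_rot: [0.663, 0.749, 0.0, 0.0]
contact_force: [-0.6, -1.8, 3.4]
opening: 0.156
finger_force: 25.0
clock: 11.32
tool_pos: [0.5292, 0.3194, 0.1728]
eef_rot: [0.663, 0.749, 0.0, 0.0]
contact_force: [-2.6, -1.6, 8.4]
opening: 0.156
finger_force: 25.0
```

It is seated, with upward contact force. I'll ease off, release to a small opening, then lift away.

```bash
python3 -m inch '-1 0 0 -.0012 0 0 0;-1 0 0 0 0 0 0;-1 0 0 0 0 0 0;-1 0 0 0 0 0 0' 4
python3 -m inch '-.6 0 0 0 0 0 0;-.5 0 0 0 0 0 0;-.4 0 0 0 0 0 0;-.3 0 0 0 0 0 0;-.3 0 0 0 0 0 0;-.3 0 0 0 0 0 0;-.3 0 0 0 0 0 0;-.3 0 0 0 0 0 0;-.3 0 0 0 0 0 0'
python3 - <<'E'
from h import *
p,dd=snapshot("scene");cv2.imwrite("pics/s5.png",cv2.resize(p[80:250,340:480,::-1],None,fx=4,fy=3.5))
E
```

```text
clock: 11.65
tool_pos: [0.5292, 0.3194, 0.173]
eef_rot: [0.663, 0.749, 0.0, 0.0]
contact_force: [-0.4, 0.2, 2.1]
opening: 0.16
finger_force: 4.0
clock: 12.4
tool_pos: [0.529, 0.3192, 0.1728]
eef_rot: [0.663, 0.749, -0.0, 0.0]
contact_force: [-0.1, -0.0, -0.4]
opening: 0.353
finger_force: 0.0
```

View pics/s5.png

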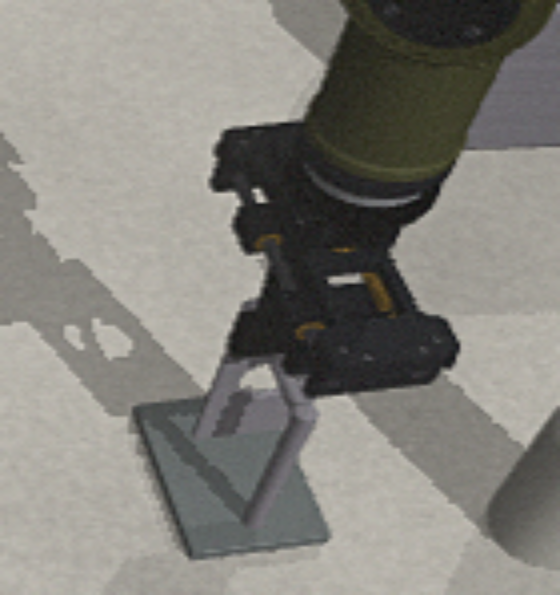

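The scraper hangs on the peg, eye at (258,375), with the fingers open and unloaded. I'll rise straight up, starting slowly.

```bash
python3 -m inch '-.3 0 0 -.004 0 0 0;-.3 0 0 -.006 0 0 0;-.3 0 0 -.008 0 0 0;-.3 0 0 -.01 0 0 0;-.3 0 0 -.015 0 0 0;-.3 0 0 -.02 0 0 0;-.3 0 0 -.02 0 0 0;-.3 0 0 -.02 0 0 0;-.3 0 0 -.02 0 0 0;-.3 0 0 -.01 0 0 0;-.3 0 0 0 0 0 0;-.3 0 0 0 0 0 0;-.3 0 0 0 0 0 0;-.3 0 0 0 0 0 0;-.3 0 0 0 0 0 0;-.3 0 0 0 0 0 0'
python3 - <<'E'
from h import *
for k in range(2):
    p,d=snapshot("scene"); W=cloud("scene",d)
    M=((W[...,2]>.16)&(W[...,2]<.19)&(abs(W[...,0]-.53)<.08)&(abs(W[...,1]-.318)<.06)); print(M.sum(),rect(W[M]),np.percentile(W[M][:,2],[5,95]))
cv2.imwrite("pics/s6.png",cv2.resize(p[80:250,340:480,::-1],None,fx=4,fy=3.5))
E
```

```text
clock: 13.78
tool_pos: [0.5287, 0.319, 0.3049]
eef_rot: [0.663, 0.749, -0.001, -0.0]
contact_force: [0.1, 0.5, -0.0]
opening: 0.35
finger_force: 0.0
233 (array([536.3, 318.8]), array([69.7, 12.7]), 89.7) [0.16295587 0.18812763]
234 (array([536.2, 318.3]), array([70.2, 12.8]), 88.9) [0.16268042 0.1886374 ]
```

View pics/s6.png

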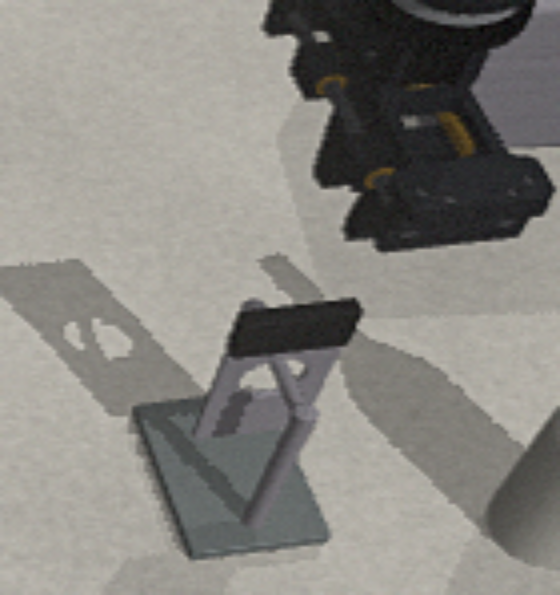

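It hangs upright and still, with the bar at (297,328) and the peg through the eye. The gripper is well clear.

```bash
python3 -c "
from plant import r
print(r.finish_job())"
```

```text
the job is handed in; nothing more can be done
None
```

The job is handed in: the eyed scraper hangs still, mid-peg on the free stand with the gripper clear, and I never touched the solid one in the rack; the hand-in returned no verdict.

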